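# Run a brass bar through the hand-cranked planisher

## Task

Set the brass bar down into the pocket of the yellow carriage until it is fully seated, and let go of it. Then grip the wooden knob and crank clockwise (seen from above) through the heavy point in every turn at a steady pace, never letting it race or run back and without straining the sprung handle, until the carriage has come to the far end of its travel. Let go of the knob, leaving the bar in its pocket and the other things on the bench where they are.

Things in the scene. Friction and masses are not known exactly. Their poses are not given: they have to be found in the camera images.
- bar_center (a point): Centre of the loose brass bar, 60 x 12 x 30 mm (own x, y, z), 0.14 to 0.2 kg, standing on its 60 x 12 mm face on a 2 mm metal sheet on the bench, clear all round. z is up.
- pocket (a point): Floor centre of the bar's pocket in the yellow carriage (top 44 mm above the bench). The pocket is 62 mm along own x, 14 mm along own y, 12 mm deep, open at the top: a seated bar, either way round, has its centre 15 mm above this point and stands 18 mm proud. The carriage travels 87 mm along its +x as the crank turns twice.
- crank_axis (a point): Point on the vertical crank axis, level with the middle of the knob, 128 mm above the bench. Own x, y are those of the machine, which is fixed to the bench (green base plate 210 mm along x, 310 along y; the carriage's track lies 150 mm to the -y side). Only the crank and its knob stand higher than 85 mm.
- crank (a joint): Crank angle in rad, growing clockwise seen from above: 0 at the start, where the arm points along +y of crank_axis; end stop at 12.57 (two turns). A spring ram resists with up to about 12 N at the knob from 1 to 3.1 rad past each whole turn, then pushes the crank on with up to about 10 N until about 5 rad. Friction holds it near whole turns.
- handle_slide (a joint): The upright wooden knob (diameter 26 mm, 24 mm up and 26 mm down from its middle, arm 29 mm below) spins freely, is clamped in the arm's slot 53 to 63 mm from the crank axis (unknown) and springs in and out along the arm, 12 N per mm. This is, in m, how far it is pulled out (+) or pushed in (-). Beyond 0.7 mm (8 N from or towards the axis) the handle is strained.
- crank_twist (a joint): In rad, how far the sprung crank arm leads (+) or lags (-) the crank, 15 N m per rad, about 4 N per mm at the knob, 0 at rest. Beyond 0.1 rad (about 25 N along the knob's path) the handle is strained.
Not all that is in view belongs to the job. Leave any red look-alike of the part that bears bar_center alone.

How it is judged:
On the way, in this order (a step that is already met when the one before it is completed fails the run):
1. the bar is seated in the pocket and released before the crank is turned (z of bar_center in the frame of pocket between 0.012 and 0.0175 m and x of bar_center in the frame of pocket between -0.003 and 0.003 m and y of bar_center in the frame of pocket between -0.003 and 0.003 m and contact force between the fingers and bar below 0.2 N and value of joint crank below 0.5 rad), for 0.2 s.
2. the knob is gripped and the crank is half-way round its first turn (value of joint crank between 3.1 and 6 rad and contact force between the fingers and crank above 0.5 N), for 0.05 s.
3. the crank has come to its end stop (value of joint crank above 12.25 rad), for 0.1 s.
At the end, for the whole second after the job is handed in: The crank is at the end stop (above 12.2 rad, carriage within about 2.5 mm of the end of its travel), the bar still seated in the pocket (centre within 3 mm of the middle each way, 12 to 17.5 mm above the pocket's floor) and at rest, all released (value of joint crank above 12.2 rad and z of bar_center in the frame of pocket between 0.012 and 0.0175 m and x of bar_center in the frame of pocket between -0.003 and 0.003 m and y of bar_center in the frame of pocket between -0.003 and 0.003 m and linear speed of bar below 0.02 m/s); the robot touches nothing.
It fails at once if the handle is strained along the arm (value of joint handle_slide above 0.0007 m or value of joint handle_slide below -0.0007 m).
It fails at once if the crank arm is forced (value of joint crank_twist above 0.1 rad or value of joint crank_twist below -0.1 rad).
It fails at once if the crank races (over 4.5 rad/s) (velocity of joint crank above 4.5 rad/s).
It fails at once if the crank runs back (velocity of joint crank below -1 rad/s).
It fails at once if a bystander is shoved or knocked over (distance of any of solder_block, mallet, needle_file, flux_jar, pickle_cup, findings_tray, ring_mandrel from where it was at the start of the episode above 0.03 m).
It also fails if it takes over 72 s, if anything falls off the work surface, if the arm or the gripper's body presses on something with over 40 N, if the wrist force passes 120 N, or if a joint passes its speed limit or range.

## Robot

A 7-joint arm with a two-finger parallel gripper is mounted at the origin on the work surface. World frame = base frame: x ahead of the robot, y to its left, z up, the work surface at z = 0. Lengths are in m, angles in rad, forces in N, time in s.
With the tool pointing down it reaches from about 0.425 to 0.875 m from the base axis. Payload 4.7 kg.
Tool frame: the origin (TCP) lies midway between the tips of the shut fingers; the grasp point (between the pads) lies 19 mm behind it; z points along the fingers, x is the direction in which the jaws open and shut, and the axes are right-handed (so a half turn about z gives the same grasp; the last joint's range is limited). The gripper opens to 87 mm and grips with 3 to 60 N. Pads are 19 mm wide; open, the fingers measure 117 mm over their backs; the gripper's body (75 mm by 190 mm) begins 51 mm behind the grasp point.
Start: joints at [-1.142, 0.321, -0.07, 1.45, 0.023, 1.371, -0.057], TCP at [0.262, 0.595, 0.223] pointing down, gripper open.
Joint ranges: [-2.86, 2.86], [-0.3, 2.09], [-1.38, 1.24], [0.06, 2.45], [-1.56, 4.7], [0.09, 2.05], [-2.69, 2.69]. Speed limits (rad/s): [2.57, 2.57, 3.14, 3.14, 3.14, 3.14, 3.14].

## Interface

Orientations are given as a rotation vector (axis times angle).
In Python, from bench import get_state, eyes, ticket gives the robot as it stands.
- The arm moves only by the tool carry_out, never from a script. Its argument "motion" is a list of rows, each a list of 2 entries, a list of its own where there are three numbers: the shift along the world's x, y, z in m, then the turn about the world's z in rad. A call has 1 to 20 rows; each row is the pose to reach, as a shift and turn from the pose commanded when the call began; what a row does not reach only later rows make up. A row lasts 1/10 s, in which the tool goes at most 50 mm and 8.59 degrees, less where a joint would pass 70% of its speed; a pose out of reach is approached as far as the arm can. A call with a gripper value outside its range is refused whole. "grip" is the gripper command: -1 is fully open, 1 is shut, values between are in proportion, set as the call begins (left out, the last holds). The fingers move at their own pace and stop on an object; "squeeze" is the grip in N (left out, the last holds). Time passes only in rows, so rows that repeat a pose let the fingers close. It gives the time, the measured TCP pose, the force and the opening at its end, in the units of the state.
- get_state(): the state, without advancing time (a new reading comes with each control period).
- eyes.get_image(name): name is "scene" or "top"; returns a dict with "pixels" (384x512x3 uint8, blue, green, red), "mtx" (3x3 intrinsics, pixels), "dist_coeffs" ([k1, k2, p1, p2, k3] as OpenCV has them; the pictures are not rectified), "extrinsics" (4x4, takes a point from camera to world coordinates). Camera axes: x right, y down, z forward; pixel columns grow to the right and rows downward; lengths in m; the calibration is good to about 2 mm. A picture is of the moment at which its call begins. There is no depth.
- ticket.close_job(): hands the job in, once; it reports no verdict.
The state is a dict: "time": time; "joint_positions": joint angles; "qd": joint speeds; "joint_torque": joint torques, N m; "position": TCP position; "tool_rot": TCP orientation; "ft_force": force on the tool from outside, world axes, zero at the start; "torque": the same for the moment, N m; "grip_width": opening from 0.0 (shut) to 1.0 (fully open).
Only numpy, scipy, OpenCV 4.12 (cv2) and the standard library are available. Lean on these libraries where they do the work, as an engineer would, in place of code of your own. Each camera call takes 0.05 s, during which the arm holds its last target. There are 200 camera calls.

## Working session

There is one attempt and no reset: what is moved stays moved. The work goes in short steps, Python scripts to look and compute and a tool call to move; the robot and the scene stay as the last step left them, time stands still between calls to the robot, and variables do not carry over. Pictures are saved under pics/ and viewed, about 8 in all and at most 12, crops included, and the job is handed in when it is done.

Besides the shell and the picture viewer there is one more tool, called after ">>>" by a JSON object that holds its "api" and its "payload". carry_out: Moves the arm, as the interface text tells. Its arguments: {"type":"object","properties":{"motion":{"type":"array","items":{"type":"array"}},"grip":{"type":"number"},"squeeze":{"type":"number"}},"required":["motion"]}

```bash
mkdir -p pics; ls; python3 - <<'E'
from bench import get_state, eyes
import cv2,numpy as np
s=get_state();print(s)
for n in ("scene","top"):
    d=eyes.get_image(n);cv2.imwrite(f"pics/{n}0.png",d["pixels"]);print(n,d["mtx"].tolist(),d["dist_coeffs"],np.round(d["extrinsics"],4).tolist())
a=cv2.imread("pics/scene0.png");b=cv2.imread("pics/top0.png")
E
```

```text
pics
{'time': 0.0, 'joint_positions': array([-1.14187888,  0.32179499, -0.07005145,  1.45168647,  0.02257195,
        1.37079166, -0.05690798]), 'qd': array([ 1.54568878e-03, -7.37373399e-05, -3.34023999e-04,  6.33004793e-04,
        1.25613148e-03, -8.78646037e-04, -1.56849702e-04]), 'joint_torque': array([-6.08243022e-05, -4.91285276e+01, -4.03896226e-01, -3.12534428e+01,
       -6.40179100e-02,  4.40077053e-02,  1.73795243e-04]), 'position': array([0.26179586, 0.59433858, 0.22147368]), 'tool_rot': array([ 2.63036885e+00,  1.71575914e+00, -2.41855333e-03]), 'ft_force': array([ 0.41399561, -0.14497397,  0.43973998]), 'torque': array([ 0.00921844, -0.01604929, -0.02464936]), 'grip_width': 1.0018761297024832}
scene [[495.08070563604895, 0.0, 247.9641190820034], [0.0, 495.08070563604895, 188.22599010052303], [0.0, 0.0, 1.0]] [-0.12914609  0.          0.          0.          0.        ] [[0.6934, 0.4023, -0.5978, 1.1294], [0.7203, -0.4068, 0.5618, -0.749], [-0.0172, -0.8201, -0.5719, 0.6916], [0.0, 0.0, 0.0, 1.0]]
top [[428.0848942278595, 0.0, 256.6655018672223], [0.0, 428.0848942278595, 193.7894667494811], [0.0, 0.0, 1.0]] [-0.13825432  0.          0.          0.          0.        ] [[-0.0173, -0.9968, 0.0782, 0.4641], [-0.9992, 0.0145, -0.0372, -0.175], [0.0359, -0.0788, -0.9962, 1.0283], [0.0, 0.0, 0.0, 1.0]]
```

View pics/scene0.png

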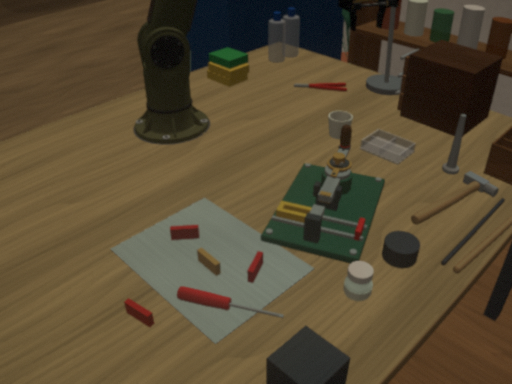

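View pics/top0.png

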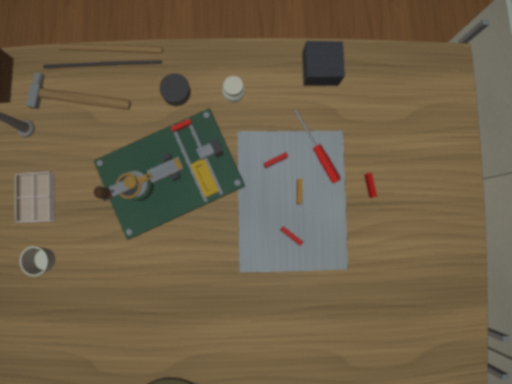

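Brass bar: scene (208,261), top (299,191). The red bars at scene (185,231), (256,265) and (139,311) are look-alikes. The yellow carriage is at top (205,178) and the knob at top (103,193). I'll make metric rectified crops to confirm.

```bash
cat > h.py <<'E'
from bench import get_state, eyes
import cv2,numpy as np
def load(n):
    d=eyes.get_image(n); return d
def proj(d,P):
    E=np.linalg.inv(d["extrinsics"]); P=np.atleast_2d(np.asarray(P,float))
    r,_=cv2.Rodrigues(E[:3,:3])
    return cv2.projectPoints(P,r,E[:3,3],np.array(d["mtx"]),np.array(d["dist_coeffs"],float))[0].reshape(-1,2)
def unproj(d,uv,z):
    uv=np.atleast_2d(np.asarray(uv,float))
    n=cv2.undistortPoints(uv.reshape(-1,1,2),np.array(d["mtx"]),np.array(d["dist_coeffs"],float)).reshape(-1,2)
    E=d["extrinsics"];r=np.c_[n,np.ones(len(n))]@E[:3,:3].T
    return E[:3,3]+r*((z-E[2,3])/r[:,2])[:,None]
def rect(d,c,half,z,mm=0.5,yaw=0):
    """view of plane z; image right = -y world rotated by yaw, up = +x"""
    N=int(2*half*1000/mm); u,v=np.meshgrid(np.arange(N),np.arange(N))
    a=(N/2-v)*mm/1000; b=(N/2-u)*mm/1000
    X=c[0]+np.cos(yaw)*a-np.sin(yaw)*b; Y=c[1]+np.sin(yaw)*a+np.cos(yaw)*b
    p=proj(d,np.c_[X.ravel(),Y.ravel(),np.full(X.size,z)]).astype(np.float32).reshape(N,N,2)
    return cv2.remap(d["pixels"],p[...,0],p[...,1],cv2.INTER_CUBIC)
E
python3 - <<'E'
from h import *
t=load("top");s=load("scene")
print("bar",unproj(t,(299,191),.032),unproj(s,(208,257),.032))
print("carr",unproj(t,(205,178),.044),unproj(s,(293,211),.044))
print("knob",unproj(t,(103,193),.14),unproj(s,(346,130),.152))
print("plate",unproj(t,[(96,162),(208,112),(243,185),(129,236)],.012))
b=unproj(t,(299,191),.032)[0];c=unproj(t,(205,178),.044)[0]
A=np.hstack([cv2.resize(rect(d,b,.05,.032),(400,300) if 0 else (300,300)) for d in(t,s)])
B=np.hstack([cv2.resize(rect(d,c,.05,.044),(300,300)) for d in(t,s)])
cv2.imwrite("pics/crop1.png",cv2.convertScaleAbs(np.vstack([A,B]),alpha=1.6))
E
```

```text
bar [[ 0.54741031 -0.31180305  0.032     ]] [[ 0.55359666 -0.31865267  0.032     ]]
carr [[ 0.57965303 -0.0929861   0.044     ]] [[ 0.58266024 -0.10405927  0.044     ]]
knob [[0.54014094 0.11387239 0.14      ]] [[0.55715312 0.10147411 0.152     ]]
plate [[ 0.62650678  0.17401429  0.012     ]
 [ 0.74462088 -0.09824848  0.012     ]
 [ 0.56534833 -0.18070433  0.012     ]
 [ 0.44782249  0.09181886  0.012     ]]
```

View pics/crop1.png

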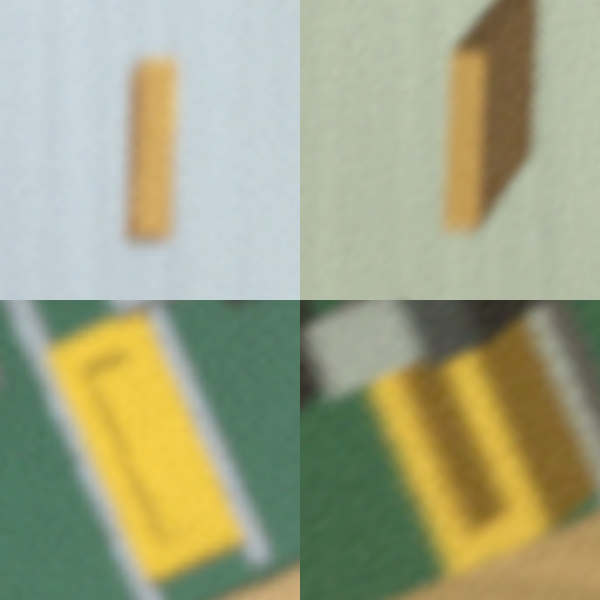

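The crops confirm it: the brass bar is a clean rectangle in both views, and the carriage pocket is visible. Next I'll fit models to the bar, pocket and knob.

```bash
cat > fit.py <<'E'
from h import *
from scipy.optimize import minimize
def grid(c,half,z,mm=0.7):
    g=np.arange(-half,half,mm/1000);X,Y=np.meshgrid(g,g);return np.c_[c[0]+X.ravel(),c[1]+Y.ravel(),np.full(X.size,z)]
def sample(d,P):
    p=proj(d,P).astype(np.float32)[None];return cv2.remap(d["pixels"],p[...,0],p[...,1],cv2.INTER_LINEAR)[0].astype(float)
def loc(P,q):
    c,s=np.cos(q[2]),np.sin(q[2]);D=P[:,:2]-q[:2];return np.c_[D@[c,s],D@[-s,c]]
def inr(L,a,b,w=.0012):  # soft rectangle
    f=lambda u,h:1/(1+np.exp(-(h-abs(u))/w*3)); return f(L[:,0],a)*f(L[:,1],b)
def fit(regions,I,q0,mask,step):
    def cost(q):
        M=regions(q);m=mask(q)>.5
        A=M[m];x=np.linalg.lstsq(A,I[m],rcond=None)[0];return ((A@x-I[m])**2).mean()
    S=np.vstack([q0]+[np.array(q0)+np.eye(len(q0))[i]*step[i] for i in range(len(q0))])
    r=minimize(cost,q0,method="Nelder-Mead",options=dict(initial_simplex=S,xatol=1e-5,fatol=1e-4,maxiter=600));return r.x,r.fun
def rayxy(d,P,z):  # continue camera ray through P to height z
    C=d["extrinsics"][:3,3];return C+(P-C)*((z-C[2])/(P[:,2]-C[2]))[:,None]
def fitbar(d,q0,z0=.002,half=.042):
    P=grid(q0,half,z0+.03);I=sample(d,P)
    def reg(q):
        top=inr(loc(P,q),.03,.006);Bs=[inr(loc(rayxy(d,P,z0+.03-h),q),.03,.006) for h in np.linspace(0,.03,16)]
        sil=np.max(Bs,0);return np.c_[top,np.clip(sil-top,0,1),1-sil]
    return fit(reg,I,q0,lambda q:np.ones(len(P)),(.003,.003,.05))
def fitpocket(d,q0,lim=.04,rng=(-.036,.036),ztop=.044,dep=.012):
    P=grid(q0,lim,ztop);I=sample(d,P)
    def reg(q):
        op=inr(loc(P,q),.031,.007);Q=loc(rayxy(d,P,ztop-dep),q);fl=inr(Q,.031,.007)*op
        F=abs(Q[:,0])-.031>abs(Q[:,1])-.007
        w=np.clip(op-fl,0,1);return np.c_[1-op,fl,w*F,w*~F]
    def mask(q):
        L=loc(P,q0);return ((L[:,0]>rng[0])&(L[:,0]<rng[1])&(abs(L[:,1])<.014)).astype(float)
    return fit(reg,I,q0,mask,(.003,.003,.04))
E
python3 - <<'E'
from fit import *
t=load("top");s=load("scene")
for n,d in(("top",t),("scene",s)):
    x,f=fitbar(d,(.547,-.312,.0));print("bar",n,x.round(4),round(f,1))
for n,d,r in(("top",t,(-.036,.036)),("scene",s,(-.036,.012)),("scene",s,(-.036,.020))):
  for q in ((.580,-.093,.42),(.583,-.090,.42)):
    x,f=fitpocket(d,q,rng=r);print("pocket",n,x.round(4),round(f,1))
A=[rect(t,(.56,.09),.075,.152,.5),rect(s,(.56,.09),.075,.152,.5)]
B=[rect(t,(.59,.05),.075,.099,.5),rect(s,(.59,.05),.075,.099,.5)]
cv2.imwrite("pics/crop2.png",cv2.convertScaleAbs(np.vstack([np.hstack(A),np.hstack(B)]),alpha=1.6))
E
```

```text
bar top [ 0.5478 -0.3135 -0.0269] 10.4
bar scene [ 0.55   -0.3159 -0.0435] 13.8
pocket top [ 0.5814 -0.0898  0.4078] 11.7
pocket top [ 0.5814 -0.0898  0.4083] 10.5
pocket scene [ 0.5841 -0.0929  0.419 ] 22.8
pocket scene [ 0.5843 -0.093   0.416 ] 23.8
pocket scene [ 0.5841 -0.093   0.4171] 22.9
pocket scene [ 0.5843 -0.093   0.4136] 24.3
```

View pics/crop2.png

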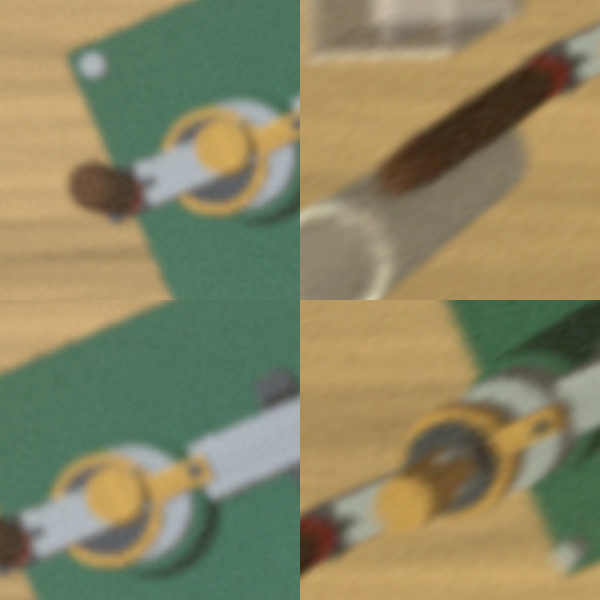

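Scene minus top is about (+2.4, -2.8) mm for both bar and pocket, so it is a constant calibration offset. I'll centre the bar with the jaws along its length and then across it, which ties the cameras to the robot. First I move over the bar.

>>> {"api": "carry_out", "payload": {"motion": [[[0.04,-0.04,0],0],[[0.07,-0.08,0],-0.1],[[0.1,-0.12,0],-0.2],[[0.13,-0.16,0],-0.3],[[0.16,-0.2,0],-0.4],[[0.19,-0.24,0],-0.5],[[0.22,-0.28,0],-0.6],[[0.25,-0.32,0],-0.7],[[0.27,-0.366,0],-0.8],[[0.29,-0.412,0],-0.9],[[0.31,-0.458,0],-1.0],[[0.32,-0.507,0],-1.1],[[0.33,-0.556,0],-1.19],[[0.34,-0.605,0],-1.19],[[0.34,-0.655,0],-1.19],[[0.33,-0.704,0],-1.19],[[0.32,-0.75,0],-1.19],[[0.31,-0.8,0],-1.19],[[0.3,-0.85,0],-1.19],[[0.29,-0.895,0],-1.19]], "grip": -1}}

```text
time: 2.3
position: [0.5519, -0.3002, 0.2228]
tool_rot: [-3.141, 0.053, -0.001]
ft_force: [1.0, 0.2, 0.4]
grip_width: 1.0
```

>>> {"api": "carry_out", "payload": {"motion": [[[-0.003,-0.015,0],0],[[-0.003,-0.015,-0.05],0],[[-0.003,-0.015,-0.1],0],[[-0.003,-0.015,-0.15],0],[[-0.003,-0.015,-0.15],0],[[-0.003,-0.015,-0.15],0]]}}

```text
time: 2.9
position: [0.5494, -0.3132, 0.0729]
tool_rot: [-3.141, 0.053, 0.002]
ft_force: [0.4, -0.5, 0.9]
grip_width: 0.999
```

>>> {"api": "carry_out", "payload": {"motion": [[[0,0,-0.03],0],[[0,0,-0.06],0],[[0,0,-0.06],0]]}}

```text
time: 3.2
position: [0.5492, -0.3128, 0.0125]
tool_rot: [-3.14, 0.052, 0.002]
ft_force: [-1.3, 0.6, 0.6]
grip_width: 0.999
```

>>> {"api": "carry_out", "payload": {"motion": [[[0,0,0],0],[[0,0,0],0],[[0,0,0],0],[[0,0,0],0],[[0,0,0],0],[[0,0,0],0]], "grip": 0.5, "squeeze": 5}}

```text
time: 3.8
position: [0.55, -0.3139, 0.0138]
tool_rot: [3.141, -0.053, 0.002]
ft_force: [-0.8, 0.7, 4.2]
grip_width: 0.69
```

>>> {"api": "carry_out", "payload": {"motion": [[[0,0,0],0],[[0,0,0],0],[[0,0,0.02],0],[[0,0,0.05],-0.14],[[0,0,0.05],-0.28],[[0,0,0.05],-0.42],[[0,0,0.05],-0.56],[[0,0,0.05],-0.7],[[0,0,0.05],-0.84],[[0,0,0.05],-0.98],[[0,0,0.05],-1.12],[[0,0,0.05],-1.26],[[0,0,0.05],-1.4],[[0,0,0.05],-1.5],[[0,0,0.03],-1.571],[[0,0,0],-1.571],[[0,0,0],-1.571]], "grip": -1}}

```text
time: 5.5
position: [0.5466, -0.3113, 0.0086]
tool_rot: [2.182, -2.256, -0.011]
ft_force: [-0.2, 0.4, -0.2]
grip_width: 1.004
```

>>> {"api": "carry_out", "payload": {"motion": [[[0,0,0],0],[[0,0,0],0],[[0,0,0],0],[[0,0,0],0],[[0,0,0],0],[[0,0,0],0],[[0,0,0],0],[[0,0,0],0],[[0,0,0],0]], "grip": 1, "squeeze": 8}}

```text
time: 6.4
position: [0.5493, -0.3135, 0.0125]
tool_rot: [2.183, -2.259, -0.0]
ft_force: [-0.3, 0.1, -0.2]
grip_width: 0.262
```

```bash
python3 -c "
from bench import get_state
for i in range(3):
  s=get_state();print(s['position'],s['tool_rot'],s['grip_width'],s['ft_force'],s['joint_positions'])"
```

```text
[ 0.54929041 -0.31351902  0.01253125] [ 2.18304580e+00 -2.25895554e+00 -1.08855604e-04] 0.2622514964178404 [-0.28628241  0.05003632 -0.1616462 ] [-0.19176716  0.61752331  0.87878657  1.73241179 -0.53892119  1.05204836
 -0.73123068]
[ 0.54929041 -0.31351902  0.01253125] [ 2.18304580e+00 -2.25895554e+00 -1.08855604e-04] 0.2622514964178404 [-0.28628241  0.05003632 -0.1616462 ] [-0.19176716  0.61752331  0.87878657  1.73241179 -0.53892119  1.05204836
 -0.73123068]
[ 0.54929041 -0.31351902  0.01253125] [ 2.18304580e+00 -2.25895554e+00 -1.08855604e-04] 0.2622514964178404 [-0.28628241  0.05003632 -0.1616462 ] [-0.19176716  0.61752331  0.87878657  1.73241179 -0.53892119  1.05204836
 -0.73123068]
```

>>> {"api": "carry_out", "payload": {"motion": [[[0,0,0],0],[[0,0,0],0],[[0,0,0],0],[[0,0,0],0]]}}

```text
time: 6.8
position: [0.5493, -0.3142, 0.0128]
tool_rot: [2.182, -2.259, 0.001]
ft_force: [-0.9, -2.1, 0.8]
grip_width: 0.133
```

>>> {"api": "carry_out", "payload": {"motion": [[[0,0,0],0],[[0,0,0],0],[[0,0,0.05],0],[[0,0,0.1],0],[[0.03,0.03,0.12],0],[[0.05,0.08,0.12],0],[[0.05,0.13,0.12],0],[[0.05,0.15,0.12],0]], "grip": 0.3}}

```text
time: 7.6
position: [0.6006, -0.1566, 0.1319]
tool_rot: [-2.19, 2.25, 0.005]
ft_force: [-0.5, 0.1, 0.4]
grip_width: 0.353
```

```bash
python3 - <<'E'
from fit import *
for n in("top","scene"):
    d=load(n);cv2.imwrite(f"pics/{n}1.png",d["pixels"])
    for z in (.002,):
        x,f=fitbar(d,(.5495,-.3145,-.035));print("bar",n,x.round(4),round(f,1))
E
```

```text
bar top [ 0.5483 -0.3124 -0.0317] 14.4
bar scene [ 0.5503 -0.3144 -0.0377] 17.0
```

>>> {"api": "carry_out", "payload": {"motion": [[[0,-0.05,0],0],[[0,-0.1,0],0],[[-0.03,-0.14,0],0],[[-0.05,-0.15,-0.02],0],[[-0.05,-0.15,-0.06],0],[[-0.05,-0.15,-0.1],0],[[-0.05,-0.15,-0.113],0],[[-0.05,-0.15,-0.113],0],[[-0.05,-0.15,-0.113],0]]}}

```text
time: 8.6
position: [0.55, -0.3147, 0.021]
tool_rot: [2.183, -2.259, 0.003]
ft_force: [-0.3, -0.4, -0.2]
grip_width: 0.351
```

>>> {"api": "carry_out", "payload": {"motion": [[[0,0,0],0],[[0,0,0],0],[[0,0,0],0],[[0,0,0],0],[[0,0,0],0],[[0,0,0],0]], "grip": 1, "squeeze": 20}}

```text
time: 9.2
position: [0.55, -0.3138, 0.0206]
tool_rot: [-2.183, 2.258, -0.002]
ft_force: [-0.2, 0.1, 5.4]
grip_width: 0.135
```

>>> {"api": "carry_out", "payload": {"motion": [[[0,0,0.03],0],[[0,0,0.06],0],[[0,0,0.06],0],[[0,0,0.06],0]]}}

```text
time: 9.6
position: [0.5492, -0.3132, 0.0794]
tool_rot: [-2.183, 2.259, 0.0]
ft_force: [-0.1, -0.6, -2.5]
grip_width: 0.134
```

>>> {"api": "carry_out", "payload": {"motion": [[[0.005,0.03,0.03],0.05],[[0.012,0.07,0.04],0.15],[[0.018,0.11,0.04],0.25],[[0.024,0.15,0.04],0.35],[[0.03,0.19,0.04],0.447],[[0.0335,0.222,0.04],0.447],[[0.0335,0.222,0.02],0.447],[[0.0335,0.222,-0.005],0.447],[[0.0335,0.222,-0.005],0.447],[[0.0335,0.222,-0.005],0.447],[[0.0335,0.222,-0.005],0.447]]}}

```text
time: 10.7
position: [0.5832, -0.0921, 0.0752]
tool_rot: [-2.629, 1.72, -0.001]
ft_force: [-0.8, -0.4, -2.3]
grip_width: 0.138
```

```bash
python3 - <<'E'
from fit import *
T=[];q=get_state()["position"];print(q)
for n in("top","scene"):
    d=load(n);cv2.imwrite(f"pics/{n}2.png",d["pixels"]);T.append(rect(d,(.583,-.092),.06,.050,.3))
    print(get_state()["position"],get_state()["tool_rot"])
cv2.imwrite("pics/crop3.png",cv2.convertScaleAbs(np.hstack(T),alpha=1.6))
E
```

```text
[ 0.58315985 -0.09213852  0.07517792]
[ 0.58345644 -0.09209127  0.07550772] [-2.62845523e+00  1.71963275e+00 -2.07693268e-03]
[ 0.58351573 -0.0920464   0.07559948] [-2.62826301e+00  1.71946354e+00 -2.28682682e-03]
```

View pics/crop3.png

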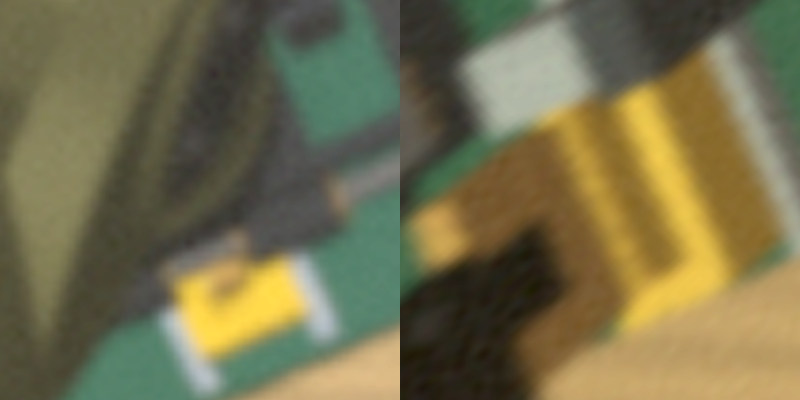

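>>> {"api": "carry_out", "payload": {"motion": [[[0,0,-0.01],0],[[0,0,-0.012],0],[[0,0,-0.014],0],[[0,0,-0.016],0],[[0,0,-0.017],0],[[0,0,-0.017],0]]}}

```text
time: 11.4
position: [0.5827, -0.0915, 0.0574]
tool_rot: [2.629, -1.719, -0.0]
ft_force: [0.2, 0.2, -1.2]
grip_width: 0.133
```

>>> {"api": "carry_out", "payload": {"motion": [[[0,0,-0.002],0],[[0,0,-0.004],0],[[0,0,-0.005],0],[[0,0,-0.006],0],[[0,0,-0.006],0]]}}

```text
time: 11.9
position: [0.5827, -0.0915, 0.0514]
tool_rot: [2.629, -1.719, -0.0]
ft_force: [0.8, -0.4, -1.7]
grip_width: 0.132
```

>>> {"api": "carry_out", "payload": {"motion": [[[0,0,-0.001],0],[[0,0,-0.002],0],[[0,0,-0.002],0]]}}

```text
time: 12.2
position: [0.583, -0.0917, 0.0506]
tool_rot: [-2.629, 1.719, 0.0]
ft_force: [-2.6, 0.5, 5.2]
grip_width: 0.135
```

>>> {"api": "carry_out", "payload": {"motion": [[[0,0,0],0],[[0,0,0],0],[[0,0,0],0],[[0,0,0.03],0],[[0,0,0.08],0],[[-0.01,-0.03,0.13],0],[[-0.02,-0.08,0.15],0],[[-0.02,-0.13,0.15],0],[[-0.02,-0.18,0.15],0]], "grip": 0.3}}

```text
time: 13.1
position: [0.5637, -0.2617, 0.2014]
tool_rot: [-2.63, 1.715, -0.005]
ft_force: [0.4, -0.2, -0.3]
grip_width: 0.35
```

```bash
cat >> fit.py <<'E'
def fitcyl(d,q0,r,z0,z1,half=.03):
    P=grid(q0,half,z1,.7);I=sample(d,P)
    disc=lambda L,q:1/(1+np.exp(-(r-np.hypot(L[:,0]-q[0],L[:,1]-q[1]))/.0012*3))
    def reg(q):
        top=disc(P,q);sil=np.max([disc(rayxy(d,P,z),q) for z in np.linspace(z0,z1,20)],0)
        return np.c_[top,np.clip(sil-top,0,1),1-sil]
    return fit(reg,I,q0,lambda q:np.hypot(*(P[:,:2]-np.array(q0)).T)<half,(.003,.003))
E
python3 - <<'E'
from fit import *
T=[]
for n in("top","scene"):
    d=load(n);cv2.imwrite(f"pics/{n}3.png",d["pixels"]);T+=[rect(d,(.583,-.092),.05,.062,.3333),rect(d,(.55,.11),.05,.128,.3333)]
    x,f=fitbar(d,(.583,-.092,.412),z0=.032);print("bar",n,x.round(4),round(f,1))
    x0=(.5425,.119) if n=="top" else (.547,.114)
    for z0 in(.103,.110):
        x,f=fitcyl(d,x0,.013,z0,.152);print("knob",n,x.round(4),round(f,1))
    hsv=cv2.cvtColor(d["pixels"],cv2.COLOR_BGR2HSV);print(hsv[185,130] if n=="top" else hsv[157,338])
cv2.imwrite("pics/crop4.png",cv2.convertScaleAbs(np.vstack([np.hstack(T[:2]),np.hstack(T[2:])]),alpha=1.6))
E
```

```text
bar top [ 0.5896 -0.0995  0.4075] 858.8
knob top [0.5418 0.1174] 271.6
knob top [0.5417 0.117 ] 263.4
[ 20 142 149]
bar scene [ 0.5671 -0.1005  0.4104] 381.9
knob scene [0.5461 0.1154] 133.7
knob scene [0.5461 0.1154] 133.9
[ 20 150 126]
```

View pics/crop4.png

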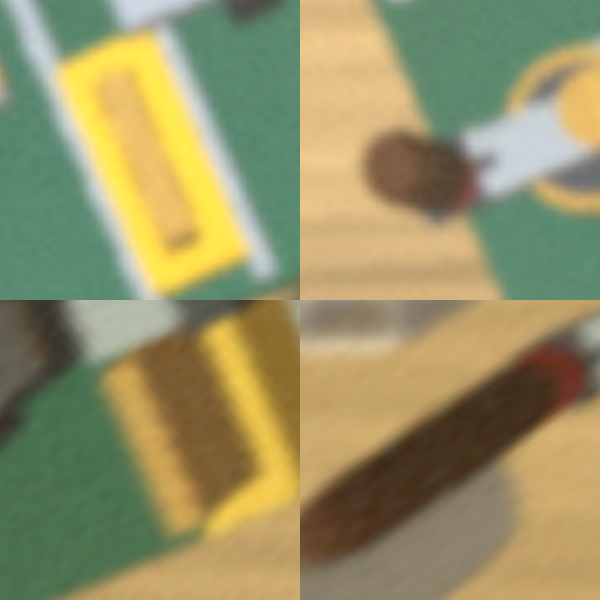

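The bar is seated: its top sits about 62 mm up, centred in the yellow frame. Knob estimate is (.545,.116), crank axis about (.568,.064), so R is about 56 mm. The pocket's y offset from the axis comes out at about -150 mm, as given. I'll move over the knob with the jaws along machine x, which is tangential.

```bash
python3 -c "
from bench import get_state
s=get_state();print(s['time'],s['position'],s['tool_rot'],s['ft_force'])"
```

```text
13.2 [ 0.55945983 -0.27073438  0.20056578] [ 2.61374197 -1.73325646  0.00616181] [-1.15645426 -0.93126016 -0.68681441]
```

>>> {"api": "carry_out", "payload": {"motion": [[[0,0.04,0.01],0.13],[[0,0.08,0.01],0.26],[[0,0.12,0.01],0.39],[[0,0.16,0.01],0.52],[[0,0.2,0.01],0.65],[[0,0.24,0.01],0.78],[[-0.005,0.28,0.01],0.91],[[-0.01,0.32,0.01],1.04],[[-0.015,0.36,0.01],1.17],[[-0.018,0.388,0.01],1.3],[[-0.018,0.388,0.01],1.43],[[-0.018,0.388,0.01],1.569],[[-0.018,0.388,0.01],1.569],[[-0.018,0.388,0.01],1.569],[[-0.018,0.388,0.01],1.569]], "grip": -0.5}}

```text
time: 14.7
position: [0.5449, 0.1273, 0.2094]
tool_rot: [-3.076, -0.637, -0.0]
ft_force: [-0.6, 0.3, -0.3]
grip_width: 0.751
```

```bash
python3 - <<'E'
from fit import *
T=[]
for n in("top","scene"):
    d=load(n);cv2.imwrite(f"pics/{n}4.png",d["pixels"])
    T.append(cv2.resize(d["pixels"][90:340,40:240] if n=="top" else d["pixels"][40:240,260:420],(400,500)))
cv2.imwrite("pics/crop5.png",cv2.convertScaleAbs(np.hstack(T),alpha=1.6))
s=get_state();print(s['time'],s['position'],s['tool_rot'],s['ft_force'],s['joint_positions'])
E
```

```text
14.8 [0.54492104 0.12734135 0.20939177] [-3.07605481e+00 -6.38162459e-01 -1.43930492e-04] [ 0.41811571  0.92497424 -0.62568319] [-0.81308562  0.14457812  0.59299558  1.71815932 -0.08360217  1.30407637
  0.20625347]
```

View pics/crop5.png

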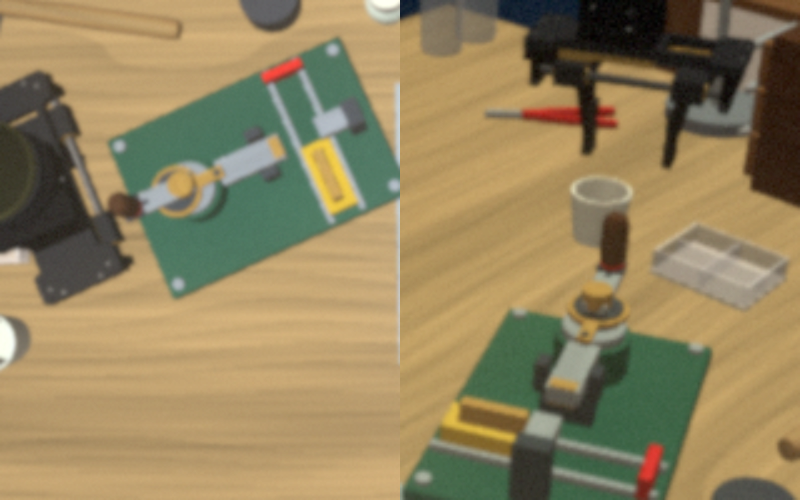

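>>> {"api": "carry_out", "payload": {"motion": [[[0,-0.0113,0],0],[[0,-0.0113,-0.02],0],[[0,-0.0113,-0.04],0],[[0,-0.0113,-0.06],0],[[0,-0.0113,-0.08],0],[[0,-0.0113,-0.096],0],[[0,-0.0113,-0.096],0],[[0,-0.0113,-0.096],0]]}}

```text
time: 15.6
position: [0.5451, 0.1155, 0.1137]
tool_rot: [3.075, 0.639, 0.0]
ft_force: [0.5, -1.2, 1.0]
grip_width: 0.751
```

>>> {"api": "carry_out", "payload": {"motion": [[[0,0,0],0],[[0,0,0],0],[[0,0,0],0],[[0,0,0],0],[[0,0,0],0]], "grip": 0.3, "squeeze": 4}}

```text
time: 16.1
position: [0.545, 0.1163, 0.1136]
tool_rot: [-3.075, -0.641, -0.001]
ft_force: [0.9, -0.4, 0.4]
grip_width: 0.4
```

>>> {"api": "carry_out", "payload": {"motion": [[[0,0,0],0],[[0,0,0],0],[[0,0,0],0],[[0,0,0],0]], "grip": 0.5, "squeeze": 4}}

```text
time: 16.5
position: [0.5453, 0.1165, 0.1135]
tool_rot: [-3.075, -0.641, -0.002]
ft_force: [2.2, -0.2, -1.4]
grip_width: 0.297
```

```bash
cat > rows.py <<'E'
import sys,numpy as np,json
# rows.py R th0 th1 n [hold]: shifts along circle (machine yaw .41), rounded 0.1 mm
R,a,b=map(float,sys.argv[1:4]);n=int(sys.argv[4])
u=lambda t:R*np.array([np.cos(.41+np.pi/2-t),np.sin(.41+np.pi/2-t)])
print(json.dumps([[[round(v,4) for v in (u(t)-u(a)).tolist()]+[0],0] for t in np.linspace(a,b,n+1)[1:]]))
E
python3 rows.py .0565 0 0.6 10
```

```text
[[[0.0031, 0.0013, 0], 0], [[0.0064, 0.0023, 0], 0], [[0.0096, 0.0032, 0], 0], [[0.013, 0.0039, 0], 0], [[0.0163, 0.0043, 0], 0], [[0.0197, 0.0046, 0], 0], [[0.0231, 0.0047, 0], 0], [[0.0265, 0.0045, 0], 0], [[0.0298, 0.0042, 0], 0], [[0.0332, 0.0037, 0], 0]]
```

>>> {"api": "carry_out", "payload": {"motion": [[[0,0,0],0],[[0,0,0],0]], "squeeze": 25, "grip": 1}}

```text
time: 16.7
position: [0.5452, 0.1164, 0.1135]
tool_rot: [-3.075, -0.641, -0.001]
ft_force: [2.8, 1.6, 0.2]
grip_width: 0.291
```

>>> {"api": "carry_out", "payload": {"motion": [[[0.0031,0.0013,0],0],[[0.0064,0.0023,0],0],[[0.0096,0.0032,0],0],[[0.013,0.0039,0],0],[[0.0163,0.0043,0],0]]}}

```text
time: 17.2
position: [0.5612, 0.121, 0.1134]
tool_rot: [-3.075, -0.641, 0.001]
ft_force: [-3.2, -0.0, 4.0]
grip_width: 0.291
```

>>> {"api": "carry_out", "payload": {"motion": [[[0.0034,0.0003,0],0],[[0.0068,0.0004,0],0],[[0.0102,0.0002,0],0],[[0.0135,-0.0001,0],0],[[0.0169,-0.0006,0],0]]}}

```text
time: 17.7
position: [0.5784, 0.1208, 0.1134]
tool_rot: [-3.074, -0.642, -0.001]
ft_force: [-2.1, 4.5, 2.6]
grip_width: 0.289
```

```bash
python3 rows.py .0565 0.6 1.2 10; python3 rows.py .057 0.6 1.2 10; python3 rows.py .055 0.6 1.2 10
```

```text
[[[0.0033, -0.0007, 0], 0], [[0.0066, -0.0017, 0], 0], [[0.0098, -0.0028, 0], 0], [[0.0129, -0.0041, 0], 0], [[0.0159, -0.0056, 0], 0], [[0.0189, -0.0073, 0], 0], [[0.0217, -0.0092, 0], 0], [[0.0244, -0.0112, 0], 0], [[0.027, -0.0134, 0], 0], [[0.0295, -0.0157, 0], 0]]
[[[0.0033, -0.0007, 0], 0], [[0.0066, -0.0017, 0], 0], [[0.0098, -0.0028, 0], 0], [[0.013, -0.0042, 0], 0], [[0.0161, -0.0057, 0], 0], [[0.019, -0.0074, 0], 0], [[0.0219, -0.0093, 0], 0], [[0.0246, -0.0113, 0], 0], [[0.0272, -0.0135, 0], 0], [[0.0297, -0.0159, 0], 0]]
[[[0.0032, -0.0007, 0], 0], [[0.0064, -0.0016, 0], 0], [[0.0095, -0.0027, 0], 0], [[0.0125, -0.004, 0], 0], [[0.0155, -0.0055, 0], 0], [[0.0184, -0.0071, 0], 0], [[0.0211, -0.0089, 0], 0], [[0.0238, -0.0109, 0], 0], [[0.0263, -0.013, 0], 0], [[0.0287, -0.0153, 0], 0]]
```

```bash
cat > rows.py <<'E'
import sys,numpy as np,json
# rows.py R0 th0 R1 th1 n : command offsets from start grip pose D=R(u(th)-u(0)); radius blended R0->R1
R0,a,R1,b=map(float,sys.argv[1:5]);n=int(sys.argv[5])
u=lambda t:np.array([np.cos(.41+np.pi/2-t),np.sin(.41+np.pi/2-t)])
D=lambda R,t:R*(u(t)-u(0))
k=np.linspace(0,1,n+1)[1:]
print(json.dumps([[[round(v,4) for v in (D(R0+(R1-R0)*min(1,4*s),a+(b-a)*s)-D(R0,a)).tolist()]+[0],0] for s in k]))
E
python3 rows.py .0565 .6 .060 1.0 7
```

```text
[[[0.0044, -0.0006, 0], 0], [[0.0087, -0.0014, 0], 0], [[0.0119, -0.0026, 0], 0], [[0.0151, -0.0039, 0], 0], [[0.0182, -0.0054, 0], 0], [[0.0212, -0.007, 0], 0], [[0.0241, -0.0088, 0], 0]]
```

>>> {"api": "carry_out", "payload": {"motion": [[[0.0044,-0.0004,0],0],[[0.0085,-0.0013,0],0],[[0.0119,-0.0026,0],0],[[0.0151,-0.0039,0],0],[[0.0182,-0.0054,0],0],[[0.0212,-0.007,0],0],[[0.0241,-0.0088,0],0]]}}

```text
time: 18.4
position: [0.6026, 0.1119, 0.1135]
tool_rot: [-3.074, -0.642, -0.001]
ft_force: [-3.2, 4.2, 3.0]
grip_width: 0.29
```

```bash
cat > est.py <<'E'
from bench import get_state
import numpy as np,sys
from scipy.optimize import brentq
s=get_state();p=s["position"][:2]-np.array([.5452,.1164]);c,q=np.cos(.41),np.sin(.41)
x,y=c*p[0]+q*p[1],-q*p[0]+c*p[1]
R=-(x*x+y*y)/(2*y);th=np.arctan2(x,R+y)%(2*np.pi)
F=s["ft_force"][:2];fx,fy=c*F[0]+q*F[1],-q*F[0]+c*F[1]
Fr=fx*np.sin(th)+fy*np.cos(th);Ft=fx*np.cos(th)-fy*np.sin(th)
print("t",s["time"],"xy",x.round(5),y.round(5),"Rmeas",R.round(4),"th",th.round(3),"Fr",Fr.round(2),"Ft",Ft.round(2),"Fz",s["ft_force"][2].round(1))
# unstrained radius: knob pulled out by -Fr/12 mm
d=-Fr/12000
print("R unstrained",brentq(lambda r:np.hypot(x,r+y)-d-r,.045,.075).__round__(4) if abs(y)>.012 else "")
E
python3 est.py
```

```text
t 18.4 xy 0.05079 -0.02703 Rmeas 0.0612 th 0.978 Fr 1.85 Ft -4.98 Fz 3.0
R unstrained 0.0616
```

```bash
python3 rows.py .060 1.0 .0615 1.6 10
```

```text
[[[0.0035, -0.0022, 0], 0], [[0.007, -0.0045, 0], 0], [[0.01, -0.0071, 0], 0], [[0.0126, -0.0097, 0], 0], [[0.015, -0.0125, 0], 0], [[0.0172, -0.0155, 0], 0], [[0.0193, -0.0185, 0], 0], [[0.0212, -0.0217, 0], 0], [[0.0228, -0.025, 0], 0], [[0.0243, -0.0284, 0], 0]]
```

>>> {"api": "carry_out", "payload": {"motion": [[[0.0035,-0.0022,0],0],[[0.007,-0.0045,0],0],[[0.01,-0.0071,0],0],[[0.0126,-0.0097,0],0],[[0.015,-0.0125,0],0],[[0.0172,-0.0155,0],0],[[0.0193,-0.0185,0],0],[[0.0212,-0.0217,0],0],[[0.0228,-0.025,0],0],[[0.0243,-0.0284,0],0]]}}

```text
time: 19.4
position: [0.6258, 0.0851, 0.1133]
tool_rot: [-3.072, -0.643, 0.002]
ft_force: [-4.3, 7.8, 4.6]
grip_width: 0.29
```

```bash
python3 est.py; python3 rows.py .0615 1.6 .0615 2.4 12
```

```text
t 19.4 xy 0.06148 -0.06086 Rmeas 0.0615 th 1.561 Fr -0.71 Ft -8.89 Fz 4.6
R unstrained 0.0614
[[[0.0014, -0.0039, 0], 0], [[0.0025, -0.0078, 0], 0], [[0.0034, -0.0118, 0], 0], [[0.004, -0.0159, 0], 0], [[0.0043, -0.0199, 0], 0], [[0.0044, -0.024, 0], 0], [[0.0042, -0.0281, 0], 0], [[0.0037, -0.0322, 0], 0], [[0.0029, -0.0362, 0], 0], [[0.0019, -0.0402, 0], 0], [[0.0006, -0.0441, 0], 0], [[-0.0009, -0.0479, 0], 0]]
```

R settled at 61.4 mm.

>>> {"api": "carry_out", "payload": {"motion": [[[0.0014,-0.0039,0],0],[[0.0025,-0.0078,0],0],[[0.0034,-0.0118,0],0],[[0.004,-0.0159,0],0],[[0.0043,-0.0199,0],0],[[0.0044,-0.024,0],0],[[0.0042,-0.0281,0],0],[[0.0037,-0.0322,0],0],[[0.0029,-0.0362,0],0],[[0.0019,-0.0402,0],0],[[0.0006,-0.0441,0],0],[[-0.0009,-0.0479,0],0]]}}

```text
time: 20.6
position: [0.627, 0.0409, 0.1135]
tool_rot: [-3.068, -0.646, -0.007]
ft_force: [3.1, 13.4, -0.4]
grip_width: 0.287
```

```bash
python3 est.py; python3 rows.py .0615 2.4 .0615 3.2 12;python3 rows.py .0615 2.4 .062 3.2 12
```

```text
t 20.6 xy 0.04497 -0.10184 Rmeas 0.0608 th 2.31 Fr -1.41 Ft -13.66 Fz -0.4
R unstrained 0.0608
[[[-0.0018, -0.0037, 0], 0], [[-0.0038, -0.0072, 0], 0], [[-0.0061, -0.0107, 0], 0], [[-0.0086, -0.0139, 0], 0], [[-0.0113, -0.017, 0], 0], [[-0.0142, -0.0199, 0], 0], [[-0.0173, -0.0226, 0], 0], [[-0.0205, -0.0251, 0], 0], [[-0.0239, -0.0273, 0], 0], [[-0.0275, -0.0294, 0], 0], [[-0.0312, -0.0312, 0], 0], [[-0.035, -0.0327, 0], 0]]
[[[-0.0016, -0.0039, 0], 0], [[-0.0034, -0.0077, 0], 0], [[-0.0055, -0.0114, 0], 0], [[-0.008, -0.0147, 0], 0], [[-0.0107, -0.0178, 0], 0], [[-0.0136, -0.0207, 0], 0], [[-0.0168, -0.0234, 0], 0], [[-0.02, -0.0259, 0], 0], [[-0.0235, -0.0282, 0], 0], [[-0.0271, -0.0303, 0], 0], [[-0.0308, -0.0321, 0], 0], [[-0.0346, -0.0336, 0], 0]]
```

```bash
python3 rows.py .0615 2.4 .0611 3.2 12
```

```text
[[[-0.002, -0.0035, 0], 0], [[-0.0042, -0.0069, 0], 0], [[-0.0066, -0.0101, 0], 0], [[-0.0091, -0.0133, 0], 0], [[-0.0117, -0.0164, 0], 0], [[-0.0146, -0.0192, 0], 0], [[-0.0177, -0.0219, 0], 0], [[-0.0209, -0.0244, 0], 0], [[-0.0243, -0.0266, 0], 0], [[-0.0279, -0.0287, 0], 0], [[-0.0315, -0.0304, 0], 0], [[-0.0353, -0.032, 0], 0]]
```

>>> {"api": "carry_out", "payload": {"motion": [[[-0.002,-0.0035,0],0],[[-0.0042,-0.0069,0],0],[[-0.0066,-0.0101,0],0],[[-0.0091,-0.0133,0],0],[[-0.0117,-0.0164,0],0],[[-0.0146,-0.0192,0],0],[[-0.0177,-0.0219,0],0],[[-0.0209,-0.0244,0],0],[[-0.0243,-0.0266,0],0],[[-0.0279,-0.0287,0],0],[[-0.0315,-0.0304,0],0],[[-0.0353,-0.032,0],0]]}}

```text
time: 21.8
position: [0.5907, 0.0041, 0.1133]
tool_rot: [-3.074, -0.642, -0.002]
ft_force: [-0.9, 6.6, 1.6]
grip_width: 0.288
```

```bash
python3 est.py; python3 rows.py .0611 3.2 .0611 4.0 12;python3 rows.py .0611 3.2 .0606 4.0 12
```

```text
t 21.8 xy -0.00302 -0.12116 Rmeas 0.0606 th 3.191 Fr -6.53 Ft -1.46 Fz 1.6
R unstrained 0.0603
[[[-0.0039, -0.0013, 0], 0], [[-0.0078, -0.0023, 0], 0], [[-0.0118, -0.003, 0], 0], [[-0.0159, -0.0035, 0], 0], [[-0.0199, -0.0037, 0], 0], [[-0.024, -0.0037, 0], 0], [[-0.0281, -0.0033, 0], 0], [[-0.0321, -0.0027, 0], 0], [[-0.0361, -0.0019, 0], 0], [[-0.04, -0.0007, 0], 0], [[-0.0438, 0.0007, 0], 0], [[-0.0475, 0.0023, 0], 0]]
[[[-0.004, -0.001, 0], 0], [[-0.008, -0.0017, 0], 0], [[-0.0121, -0.0021, 0], 0], [[-0.0161, -0.0026, 0], 0], [[-0.0201, -0.0028, 0], 0], [[-0.0242, -0.0027, 0], 0], [[-0.0282, -0.0024, 0], 0], [[-0.0322, -0.0018, 0], 0], [[-0.0361, -0.0009, 0], 0], [[-0.04, 0.0002, 0], 0], [[-0.0438, 0.0016, 0], 0], [[-0.0475, 0.0032, 0], 0]]
```

```bash
cat > circ.py <<'E'
import numpy as np,sys
from scipy.optimize import least_squares
# x,y (machine frame from grip pose), Fr
pts=[(0,0,.35),(.0322,-.0092,4.0),(.05079,-.02703,1.85),(.06148,-.06086,-.71),(.04497,-.10184,-1.41),(-.00302,-.12116,-6.53)]+[tuple(map(float,a.split(","))) for a in sys.argv[1:]]
P=np.array(pts)
r=least_squares(lambda q:np.hypot(P[:,0]-q[0],P[:,1]-q[1])-q[2]+P[:,2]/12000,(0,-.06,.06))
print(r.x.round(5),(r.fun*1000).round(2))
E
python3 circ.py
```

```text
[ 0.0009  -0.06041  0.06037] [ 0.08 -0.01 -0.18  0.16  0.   -0.04]
```

```bash
cat > rows2.py <<'E'
import sys,numpy as np,json
# rows2.py cx cy R th0 th1 n px py : circle in machine frame (mm); px,py = current command offset (mm, machine frame) or 'm' if on circle
cx,cy,R,a,b=map(float,sys.argv[1:6]);n=int(sys.argv[6])
C=lambda t:np.array([cx+R*np.sin(t),cy+R*np.cos(t)])
p=C(a) if len(sys.argv)<9 else np.array([float(sys.argv[7]),float(sys.argv[8])])
c,s=np.cos(.41),np.sin(.41)
out=[]
for t in np.linspace(a,b,n+1)[1:]:
    d=(C(t)-p)/1000;out.append([[round(c*d[0]-s*d[1],4),round(s*d[0]+c*d[1],4),0],0])
print(json.dumps(out),"end cmd",C(b).round(2))
E
python3 -c "
import numpy as np;print(61.1*np.sin(3.2),61.1*(np.cos(3.2)-1))"
python3 rows2.py .9 -60.4 60.3 3.2 3.8 9 -3.57 -122.1
```

```text
-3.5666601634251434 -122.09581080105941
[[[-0.0035, 0.0005, 0], 0], [[-0.0074, -0.0005, 0], 0], [[-0.0114, -0.0012, 0], 0], [[-0.0154, -0.0017, 0], 0], [[-0.0194, -0.0019, 0], 0], [[-0.0234, -0.0019, 0], 0], [[-0.0274, -0.0015, 0], 0], [[-0.0314, -0.0009, 0], 0], [[-0.0353, -0.0001, 0], 0]] end cmd [ -36.  -108.1]
```

>>> {"api": "carry_out", "payload": {"motion": [[[-0.0035,0.0007,0],0],[[-0.0074,-0.0003,0],0],[[-0.0114,-0.0011,0],0],[[-0.0154,-0.0016,0],0],[[-0.0194,-0.0019,0],0],[[-0.0234,-0.0019,0],0],[[-0.0274,-0.0015,0],0]]}}

```text
time: 22.5
position: [0.5611, 0.0015, 0.1132]
tool_rot: [-3.074, -0.64, 0.005]
ft_force: [-5.9, 5.6, 4.9]
grip_width: 0.289
```

```bash
python3 est.py
```

```text
t 22.5 xy -0.03126 -0.11174 Rmeas 0.0602 th 3.687 Fr -4.71 Ft 6.63 Fz 4.9
R unstrained 0.06
```

```bash
python3 circ.py -- 2>/dev/null; python3 - <<'E'
import subprocess,sys
sys.argv=["circ.py","-.03126,-.11174,-4.71"];exec(open("circ.py").read())
E
python3 rows2.py .7 -60.0 59.8 3.667 4.2 8 -29.37 -112.57
```

```text
[ 0.00097 -0.06039  0.06031] [ 0.11 -0.02 -0.21  0.13  0.01  0.04 -0.08]
[[[-0.0042, 0.0014, 0], 0], [[-0.0081, 0.0022, 0], 0], [[-0.0119, 0.0033, 0], 0], [[-0.0157, 0.0047, 0], 0], [[-0.0193, 0.0063, 0], 0], [[-0.0228, 0.0082, 0], 0], [[-0.0262, 0.0102, 0], 0], [[-0.0295, 0.0125, 0], 0]] end cmd [-51.42 -89.32]
```

```bash
python3 rows2.py .9 -60.3 59.3 3.667 4.2 8 -29.37 -112.57
```

```text
[[[-0.0038, 0.0017, 0], 0], [[-0.0077, 0.0025, 0], 0], [[-0.0115, 0.0036, 0], 0], [[-0.0152, 0.005, 0], 0], [[-0.0188, 0.0066, 0], 0], [[-0.0223, 0.0084, 0], 0], [[-0.0257, 0.0105, 0], 0], [[-0.0289, 0.0127, 0], 0]] end cmd [-50.78 -89.37]
```

>>> {"api": "carry_out", "payload": {"motion": [[[-0.0038,0.0015,0],0],[[-0.0077,0.0025,0],0],[[-0.0115,0.0036,0],0],[[-0.0152,0.005,0],0],[[-0.0188,0.0066,0],0],[[-0.0223,0.0084,0],0],[[-0.0257,0.0105,0],0],[[-0.0289,0.0127,0],0]]}}

```text
time: 23.3
position: [0.5322, 0.0145, 0.1133]
tool_rot: [-3.074, -0.64, 0.004]
ft_force: [-5.1, 4.9, 5.5]
grip_width: 0.292
```

```bash
python3 est.py; python3 rows2.py .9 -60.3 59.5 4.2 5.0 12 -50.78 -89.37;python3 rows2.py .9 -60.3 60 4.2 5.0 12 -50.78 -89.37
```

```text
t 23.3 xy -0.0525 -0.0883 Rmeas 0.0598 th 4.214 Fr -0.73 Ft 7.02 Fz 5.5
R unstrained 0.0597
[[[-0.0032, 0.0023, 0], 0], [[-0.0061, 0.005, 0], 0], [[-0.0088, 0.0079, 0], 0], [[-0.0114, 0.011, 0], 0], [[-0.0137, 0.0142, 0], 0], [[-0.0158, 0.0176, 0], 0], [[-0.0176, 0.0211, 0], 0], [[-0.0192, 0.0247, 0], 0], [[-0.0206, 0.0284, 0], 0], [[-0.0218, 0.0322, 0], 0], [[-0.0226, 0.0361, 0], 0], [[-0.0232, 0.04, 0], 0]] end cmd [-56.16 -43.42]
[[[-0.0035, 0.002, 0], 0], [[-0.0065, 0.0047, 0], 0], [[-0.0092, 0.0076, 0], 0], [[-0.0117, 0.0107, 0], 0], [[-0.0141, 0.0139, 0], 0], [[-0.0162, 0.0173, 0], 0], [[-0.0181, 0.0209, 0], 0], [[-0.0197, 0.0245, 0], 0], [[-0.0211, 0.0283, 0], 0], [[-0.0222, 0.0321, 0], 0], [[-0.0231, 0.036, 0], 0], [[-0.0237, 0.0399, 0], 0]] end cmd [-56.64 -43.28]
```

>>> {"api": "carry_out", "payload": {"motion": [[[-0.0032,0.0023,0],0],[[-0.0061,0.005,0],0],[[-0.0088,0.0079,0],0],[[-0.0114,0.011,0],0],[[-0.0137,0.0142,0],0],[[-0.0158,0.0176,0],0],[[-0.0177,0.0211,0],0],[[-0.0194,0.0247,0],0],[[-0.0208,0.0284,0],0],[[-0.022,0.0322,0],0]]}}

```text
time: 24.3
position: [0.5121, 0.046, 0.1134]
tool_rot: [3.075, 0.64, 0.0]
ft_force: [-1.4, 2.4, 2.8]
grip_width: 0.291
```

```bash
python3 est.py; python3 rows2.py .9 -60.3 59.9 4.867 5.6 11;python3 rows2.py .9 -60.3 60.3 4.867 5.6 11
```

```text
t 24.3 xy -0.05846 -0.05136 Rmeas 0.059 th 4.842 Fr 0.73 Ft 2.69 Fz 2.8
R unstrained 0.059
[[[-0.0009, 0.0039, 0], 0], [[-0.0015, 0.0078, 0], 0], [[-0.0019, 0.0118, 0], 0], [[-0.0019, 0.0158, 0], 0], [[-0.0018, 0.0198, 0], 0], [[-0.0013, 0.0238, 0], 0], [[-0.0006, 0.0277, 0], 0], [[0.0004, 0.0316, 0], 0], [[0.0016, 0.0354, 0], 0], [[0.003, 0.0391, 0], 0], [[0.0048, 0.0427, 0], 0]] end cmd [-36.91 -13.84]
[[[-0.0009, 0.0039, 0], 0], [[-0.0015, 0.0079, 0], 0], [[-0.0019, 0.0119, 0], 0], [[-0.002, 0.0159, 0], 0], [[-0.0018, 0.0199, 0], 0], [[-0.0013, 0.0239, 0], 0], [[-0.0006, 0.0279, 0], 0], [[0.0004, 0.0318, 0], 0], [[0.0016, 0.0356, 0], 0], [[0.0031, 0.0393, 0], 0], [[0.0048, 0.043, 0], 0]] end cmd [-37.17 -13.53]
```

>>> {"api": "carry_out", "payload": {"motion": [[[-0.0009,0.0039,0],0],[[-0.0015,0.0078,0],0],[[-0.0019,0.0118,0],0],[[-0.0019,0.0158,0],0],[[-0.0018,0.0198,0],0],[[-0.0013,0.0238,0],0],[[-0.0006,0.0277,0],0],[[0.0004,0.0316,0],0],[[0.0016,0.0354,0],0],[[0.003,0.0391,0],0],[[0.0048,0.0427,0],0]]}}

```text
time: 25.4
position: [0.5168, 0.0891, 0.1134]
tool_rot: [3.075, 0.641, -0.0]
ft_force: [-3.4, -1.0, 3.0]
grip_width: 0.288
```

```bash
python3 est.py; python3 rows2.py .9 -60.3 60 5.6 6.5 14;  python3 - <<'E'
import sys
sys.argv=["circ.py","-.03126,-.11174,-4.71","-.0525,-.0883,-.73","-.05846,-.05136,.73"];exec(open("circ.py").read())
E
```

```text
t 25.4 xy -0.03693 -0.01368 Rmeas 0.0567 th 5.574 Fr 2.56 Ft -2.41 Fz 3.0
R unstrained 0.0576
[[[0.0019, 0.0034, 0], 0], [[0.004, 0.0066, 0], 0], [[0.0063, 0.0097, 0], 0], [[0.0088, 0.0126, 0], 0], [[0.0114, 0.0154, 0], 0], [[0.0143, 0.018, 0], 0], [[0.0173, 0.0204, 0], 0], [[0.0205, 0.0226, 0], 0], [[0.0238, 0.0246, 0], 0], [[0.0272, 0.0264, 0], 0], [[0.0307, 0.028, 0], 0], [[0.0343, 0.0293, 0], 0], [[0.038, 0.0304, 0], 0], [[0.0418, 0.0313, 0], 0]] end cmd [13.81 -1.7 ]
[ 0.00102 -0.06041  0.06029] [ 0.15 -0.01 -0.21  0.11 -0.01  0.06 -0.04  0.01 -0.06]
```

```bash
python3 rows2.py 1 -60.4 60.5 5.6 6.68 16 -36.91 -13.84
```

```text
[[[0.0016, 0.0038, 0], 0], [[0.0038, 0.0072, 0], 0], [[0.0063, 0.0105, 0], 0], [[0.009, 0.0135, 0], 0], [[0.0118, 0.0164, 0], 0], [[0.0149, 0.0191, 0], 0], [[0.0181, 0.0216, 0], 0], [[0.0215, 0.0239, 0], 0], [[0.0251, 0.0259, 0], 0], [[0.0288, 0.0277, 0], 0], [[0.0325, 0.0292, 0], 0], [[0.0364, 0.0305, 0], 0], [[0.0404, 0.0315, 0], 0], [[0.0444, 0.0322, 0], 0], [[0.0485, 0.0327, 0], 0], [[0.0525, 0.0329, 0], 0]] end cmd [24.38 -4.6 ]
```

>>> {"api": "carry_out", "payload": {"motion": [[[0.0016,0.0038,0],0],[[0.0038,0.0072,0],0],[[0.0063,0.0105,0],0],[[0.009,0.0135,0],0],[[0.0118,0.0164,0],0],[[0.0149,0.0191,0],0],[[0.0181,0.0216,0],0],[[0.0215,0.0239,0],0],[[0.0251,0.0259,0],0],[[0.0288,0.0277,0],0],[[0.0325,0.0292,0],0],[[0.0364,0.0305,0],0]]}}

```text
time: 26.6
position: [0.5535, 0.1197, 0.1134]
tool_rot: [-3.075, -0.641, -0.0]
ft_force: [-2.1, 1.1, 2.4]
grip_width: 0.289
```

```bash
cat > est2.py <<'E'
from bench import get_state
import numpy as np
s=get_state();p=(s["position"][:2]-np.array([.5452,.1164]))*1000;c,q=np.cos(.41),np.sin(.41)
v=np.array([c*p[0]+q*p[1],-q*p[0]+c*p[1]])-[1,-60.4]
th=np.arctan2(v[0],v[1])%(2*np.pi);F=s["ft_force"][:2];fx,fy=c*F[0]+q*F[1],-q*F[0]+c*F[1]
print("t",s["time"],"r",np.hypot(*v).round(2),"th",th.round(3),"Fr",(fx*np.sin(th)+fy*np.cos(th)).round(2),"Ft",(fx*np.cos(th)-fy*np.sin(th)).round(2),"Fz",s["ft_force"][2].round(1),"grip",s["grip_width"])
E
python3 est2.py;python3 rows2.py 1 -60.4 60.5 6.41 7.49 16;python3 rows2.py 1 -60.4 60.9 6.41 7.49 16
```

```text
t 26.6 r 60.61 th 0.131 Fr 1.63 Ft -1.72 Fz 2.4 grip 0.28894507107447737
[[[0.004, 0.001, 0], 0], [[0.008, 0.0017, 0], 0], [[0.012, 0.0022, 0], 0], [[0.0161, 0.0024, 0], 0], [[0.0202, 0.0023, 0], 0], [[0.0243, 0.002, 0], 0], [[0.0283, 0.0013, 0], 0], [[0.0323, 0.0004, 0], 0], [[0.0362, -0.0007, 0], 0], [[0.04, -0.0022, 0], 0], [[0.0437, -0.0039, 0], 0], [[0.0473, -0.0058, 0], 0], [[0.0508, -0.008, 0], 0], [[0.0541, -0.0104, 0], 0], [[0.0572, -0.013, 0], 0], [[0.0602, -0.0158, 0], 0]] end cmd [ 57.54 -38.86]
[[[0.004, 0.001, 0], 0], [[0.008, 0.0018, 0], 0], [[0.0121, 0.0022, 0], 0], [[0.0162, 0.0024, 0], 0], [[0.0203, 0.0023, 0], 0], [[0.0244, 0.002, 0], 0], [[0.0285, 0.0013, 0], 0], [[0.0325, 0.0004, 0], 0], [[0.0364, -0.0007, 0], 0], [[0.0403, -0.0022, 0], 0], [[0.044, -0.0039, 0], 0], [[0.0476, -0.0058, 0], 0], [[0.0511, -0.008, 0], 0], [[0.0544, -0.0104, 0], 0], [[0.0576, -0.0131, 0], 0], [[0.0606, -0.0159, 0], 0]] end cmd [ 57.91 -38.72]
```

>>> {"api": "carry_out", "payload": {"motion": [[[0.004,0.001,0],0],[[0.008,0.0018,0],0],[[0.0121,0.0022,0],0],[[0.0162,0.0024,0],0],[[0.0203,0.0023,0],0],[[0.0244,0.002,0],0],[[0.0285,0.0013,0],0],[[0.0325,0.0004,0],0],[[0.0364,-0.0007,0],0],[[0.0403,-0.0022,0],0],[[0.044,-0.0039,0],0],[[0.0476,-0.0058,0],0]]}}

```text
time: 27.8
position: [0.6008, 0.1138, 0.1133]
tool_rot: [-3.075, -0.641, 0.001]
ft_force: [-4.6, 1.1, 3.3]
grip_width: 0.292
```

```bash
python3 est2.py;python3 rows2.py 1 -60.4 60.9 7.22 8.1 13;python3 rows2.py 1 -60.4 60.4 7.22 8.1 13
```

```text
t 27.8 r 60.72 th 0.939 Fr -1.41 Ft -4.53 Fz 3.3 grip 0.2916396858526125
[[[0.0035, -0.0022, 0], 0], [[0.0068, -0.0046, 0], 0], [[0.01, -0.0073, 0], 0], [[0.013, -0.0101, 0], 0], [[0.0157, -0.0132, 0], 0], [[0.0183, -0.0164, 0], 0], [[0.0206, -0.0198, 0], 0], [[0.0228, -0.0233, 0], 0], [[0.0246, -0.027, 0], 0], [[0.0262, -0.0308, 0], 0], [[0.0276, -0.0347, 0], 0], [[0.0287, -0.0387, 0], 0], [[0.0295, -0.0427, 0], 0]] end cmd [ 60.07 -75.23]
[[[0.0035, -0.0022, 0], 0], [[0.0068, -0.0046, 0], 0], [[0.0099, -0.0072, 0], 0], [[0.0129, -0.01, 0], 0], [[0.0156, -0.013, 0], 0], [[0.0182, -0.0162, 0], 0], [[0.0205, -0.0196, 0], 0], [[0.0226, -0.0231, 0], 0], [[0.0244, -0.0268, 0], 0], [[0.026, -0.0305, 0], 0], [[0.0273, -0.0344, 0], 0], [[0.0284, -0.0383, 0], 0], [[0.0292, -0.0424, 0], 0]] end cmd [ 59.58 -75.11]
```

>>> {"api": "carry_out", "payload": {"motion": [[[0.0034,-0.0023,0],0],[[0.0067,-0.0048,0],0],[[0.0097,-0.0076,0],0],[[0.0126,-0.0104,0],0],[[0.0154,-0.0134,0],0],[[0.0179,-0.0166,0],0],[[0.0203,-0.02,0],0],[[0.0224,-0.0235,0],0],[[0.0242,-0.0272,0],0],[[0.0258,-0.0309,0],0],[[0.0271,-0.0348,0],0],[[0.0282,-0.0387,0],0],[[0.029,-0.0428,0],0]]}}

```text
time: 29.1
position: [0.6293, 0.0756, 0.1133]
tool_rot: [-3.069, -0.645, -0.0]
ft_force: [-4.6, 9.0, 4.3]
grip_width: 0.288
```

```bash
python3 est2.py;python3 rows2.py 1 -60.4 60.4 8.1 8.7 9
```

```text
t 29.1 r 60.83 th 1.745 Fr -2.4 Ft -9.79 Fz 4.3 grip 0.28761041323310715
[[[0.0005, -0.004, 0], 0], [[0.0008, -0.008, 0], 0], [[0.0008, -0.012, 0], 0], [[0.0005, -0.0161, 0], 0], [[-0.0001, -0.02, 0], 0], [[-0.0009, -0.024, 0], 0], [[-0.0019, -0.0279, 0], 0], [[-0.0033, -0.0317, 0], 0], [[-0.0048, -0.0354, 0], 0]] end cmd [  41.04 -105.62]
```

```bash
python3 rows2.py 1 -60.4 59.9 8.1 8.8 10 59.58 -75.11
```

```text
[[[0.0, -0.0042, 0], 0], [[0.0003, -0.0084, 0], 0], [[0.0002, -0.0126, 0], 0], [[-0.0001, -0.0168, 0], 0], [[-0.0007, -0.0209, 0], 0], [[-0.0016, -0.025, 0], 0], [[-0.0028, -0.029, 0], 0], [[-0.0043, -0.033, 0], 0], [[-0.0061, -0.0368, 0], 0], [[-0.0081, -0.0405, 0], 0]] end cmd [  36.04 -108.98]
```

>>> {"api": "carry_out", "payload": {"motion": [[[0.0002,-0.0042,0],0],[[0.0003,-0.0084,0],0],[[0.0002,-0.0126,0],0],[[-0.0001,-0.0168,0],0],[[-0.0007,-0.0209,0],0],[[-0.0016,-0.025,0],0],[[-0.0028,-0.029,0],0],[[-0.0043,-0.033,0],0],[[-0.0061,-0.0368,0],0],[[-0.0081,-0.0405,0],0]]}}

```text
time: 30.1
position: [0.6251, 0.0372, 0.1137]
tool_rot: [-3.068, -0.647, -0.014]
ft_force: [6.0, 12.6, -3.3]
grip_width: 0.291
```

```bash
python3 est2.py;python3 rows2.py 1 -60.4 60.2 8.8 9.35 8 36.04 -108.98;python3 rows2.py 1 -60.4 59.7 8.8 9.35 8 36.04 -108.98
```

```text
t 30.1 r 59.98 th 2.396 Fr 0.45 Ft -13.94 Fz -3.3 grip 0.29090818377320055
[[[-0.002, -0.0036, 0], 0], [[-0.0044, -0.007, 0], 0], [[-0.0071, -0.0101, 0], 0], [[-0.01, -0.0131, 0], 0], [[-0.0131, -0.0158, 0], 0], [[-0.0164, -0.0183, 0], 0], [[-0.0199, -0.0206, 0], 0], [[-0.0234, -0.0227, 0], 0]] end cmd [   5.5  -120.43]
[[[-0.0024, -0.0034, 0], 0], [[-0.0048, -0.0067, 0], 0], [[-0.0075, -0.0098, 0], 0], [[-0.0104, -0.0127, 0], 0], [[-0.0135, -0.0154, 0], 0], [[-0.0167, -0.0179, 0], 0], [[-0.0201, -0.0202, 0], 0], [[-0.0237, -0.0222, 0], 0]] end cmd [   5.46 -119.93]
```

>>> {"api": "carry_out", "payload": {"motion": [[[-0.0024,-0.0034,0],0],[[-0.0048,-0.0067,0],0],[[-0.0075,-0.0098,0],0],[[-0.0104,-0.0127,0],0],[[-0.0135,-0.0154,0],0],[[-0.0167,-0.0179,0],0],[[-0.0201,-0.0202,0],0],[[-0.0237,-0.0222,0],0]]}}

```text
time: 30.9
position: [0.6011, 0.0099, 0.1137]
tool_rot: [3.075, 0.643, 0.011]
ft_force: [4.4, 4.5, -2.9]
grip_width: 0.286
```

```bash
python3 est2.py;python3 rows2.py 1 -60.4 59.3 9.35 9.95 9 5.46 -119.93
```

```text
t 30.9 r 60.12 th 3.011 Fr -1.58 Ft -6.08 Fz -2.9 grip 0.2859504566965815
[[[-0.0037, -0.0014, 0], 0], [[-0.0074, -0.0029, 0], 0], [[-0.0112, -0.0041, 0], 0], [[-0.015, -0.0051, 0], 0], [[-0.0189, -0.0058, 0], 0], [[-0.0228, -0.0063, 0], 0], [[-0.0267, -0.0065, 0], 0], [[-0.0307, -0.0064, 0], 0], [[-0.0346, -0.0061, 0], 0]] end cmd [ -28.73 -111.71]
```

>>> {"api": "carry_out", "payload": {"motion": [[[-0.0037,-0.0014,0],0],[[-0.0074,-0.0029,0],0],[[-0.0112,-0.0041,0],0],[[-0.015,-0.0051,0],0],[[-0.0189,-0.0058,0],0],[[-0.0228,-0.0063,0],0],[[-0.0267,-0.0065,0],0],[[-0.0307,-0.0064,0],0],[[-0.0346,-0.0061,0],0]]}}

```text
time: 31.8
position: [0.5619, 0.0018, 0.1133]
tool_rot: [-3.075, -0.641, 0.004]
ft_force: [-6.2, 2.6, 5.1]
grip_width: 0.289
```

```bash
python3 est2.py;python3 rows2.py 1 -60.4 59.3 9.95 10.6 10;python3 rows2.py 1 -60.4 59 9.95 10.6 10 -28.73 -111.71
```

```text
t 31.8 r 60.16 th 3.689 Fr -1.74 Ft 6.53 Fz 5.1 grip 0.28852314198383905
[[[-0.0038, 0.0006, 0], 0], [[-0.0076, 0.0014, 0], 0], [[-0.0113, 0.0024, 0], 0], [[-0.0149, 0.0037, 0], 0], [[-0.0185, 0.0053, 0], 0], [[-0.0219, 0.007, 0], 0], [[-0.0252, 0.009, 0], 0], [[-0.0284, 0.0112, 0], 0], [[-0.0314, 0.0136, 0], 0], [[-0.0343, 0.0161, 0], 0]] end cmd [-53.72 -83.25]
[[[-0.0038, 0.0009, 0], 0], [[-0.0075, 0.0017, 0], 0], [[-0.0112, 0.0027, 0], 0], [[-0.0148, 0.004, 0], 0], [[-0.0183, 0.0055, 0], 0], [[-0.0217, 0.0073, 0], 0], [[-0.025, 0.0092, 0], 0], [[-0.0282, 0.0114, 0], 0], [[-0.0312, 0.0138, 0], 0], [[-0.0341, 0.0164, 0], 0]] end cmd [-53.44 -83.13]
```

Good; continuing.

>>> {"api": "carry_out", "payload": {"motion": [[[-0.0038,0.0008,0],0],[[-0.0075,0.0016,0],0],[[-0.0112,0.0026,0],0],[[-0.0148,0.0039,0],0],[[-0.0184,0.0054,0],0],[[-0.0218,0.0072,0],0],[[-0.0251,0.0091,0],0],[[-0.0283,0.0113,0],0],[[-0.0314,0.0136,0],0],[[-0.0343,0.0161,0],0]]}}

```text
time: 32.8
position: [0.5274, 0.0193, 0.1133]
tool_rot: [-3.073, -0.641, 0.004]
ft_force: [-5.6, 3.5, 5.4]
grip_width: 0.287
```

```bash
python3 est2.py;python3 rows2.py 1 -60.4 59.7 10.6 11.3 10 -53.72 -83.25
```

```text
t 32.8 r 59.99 th 4.345 Fr 1.57 Ft 6.42 Fz 5.4 grip 0.2868127276382313
[[[-0.0032, 0.0027, 0], 0], [[-0.0059, 0.0059, 0], 0], [[-0.0083, 0.0093, 0], 0], [[-0.0106, 0.0128, 0], 0], [[-0.0125, 0.0165, 0], 0], [[-0.0142, 0.0203, 0], 0], [[-0.0157, 0.0242, 0], 0], [[-0.0168, 0.0283, 0], 0], [[-0.0177, 0.0323, 0], 0], [[-0.0183, 0.0365, 0], 0]] end cmd [-55.95 -42.51]
```

>>> {"api": "carry_out", "payload": {"motion": [[[-0.0032,0.0027,0],0],[[-0.0059,0.0059,0],0],[[-0.0083,0.0093,0],0],[[-0.0106,0.0128,0],0],[[-0.0125,0.0165,0],0],[[-0.0142,0.0203,0],0],[[-0.0157,0.0242,0],0],[[-0.0168,0.0283,0],0],[[-0.0177,0.0323,0],0],[[-0.0183,0.0365,0],0]]}}

```text
time: 33.8
position: [0.5107, 0.0545, 0.1134]
tool_rot: [3.075, 0.641, -0.0]
ft_force: [-4.3, 0.5, 4.1]
grip_width: 0.288
```

```bash
python3 est2.py;python3 rows2.py 1 -60.4 60.5 11.3 12.2 14 -55.95 -42.51
```

```text
t 33.8 r 59.85 th 5.008 Fr 4.25 Ft 1.03 Fz 4.1 grip 0.28836218282065657
[[[-0.0011, 0.0038, 0], 0], [[-0.0011, 0.0077, 0], 0], [[-0.0009, 0.0116, 0], 0], [[-0.0004, 0.0154, 0], 0], [[0.0003, 0.0193, 0], 0], [[0.0012, 0.023, 0], 0], [[0.0024, 0.0267, 0], 0], [[0.0038, 0.0303, 0], 0], [[0.0055, 0.0339, 0], 0], [[0.0074, 0.0373, 0], 0], [[0.0095, 0.0405, 0], 0], [[0.0118, 0.0437, 0], 0], [[0.0143, 0.0466, 0], 0], [[0.017, 0.0495, 0], 0]] end cmd [-20.67  -3.92]
```

>>> {"api": "carry_out", "payload": {"motion": [[[-0.0012,0.0038,0],0],[[-0.0012,0.0077,0],0],[[-0.001,0.0116,0],0],[[-0.0005,0.0154,0],0],[[0.0003,0.0193,0],0],[[0.0012,0.023,0],0],[[0.0024,0.0267,0],0],[[0.0038,0.0303,0],0],[[0.0055,0.0339,0],0],[[0.0074,0.0373,0],0],[[0.0095,0.0405,0],0],[[0.0118,0.0437,0],0]]}}

```text
time: 35.0
position: [0.5227, 0.0986, 0.1134]
tool_rot: [-3.075, -0.641, 0.0]
ft_force: [-1.7, -1.1, 3.3]
grip_width: 0.292
```

```bash
python3 est2.py;python3 rows2.py 1 -60.4 60.7 12.071 12.64 11; python3 -c "
import numpy as np;print(1+60.5*np.sin(12.071),-60.4+60.5*np.cos(12.071))"
```

```text
t 35.0 r 60.34 th 5.786 Fr 0.66 Ft -1.91 Fz 3.3 grip 0.29234232413422034
[[[0.002, 0.0024, 0], 0], [[0.0041, 0.0047, 0], 0], [[0.0064, 0.0069, 0], 0], [[0.0087, 0.009, 0], 0], [[0.0112, 0.011, 0], 0], [[0.0137, 0.0128, 0], 0], [[0.0164, 0.0145, 0], 0], [[0.0191, 0.016, 0], 0], [[0.0219, 0.0174, 0], 0], [[0.0248, 0.0187, 0], 0], [[0.0277, 0.0198, 0], 0]] end cmd [5.47 0.14]
-27.759143734578696 -7.1725479507628265
```

>>> {"api": "carry_out", "payload": {"motion": [[[0.002,0.0024,0],0],[[0.0041,0.0047,0],0],[[0.0064,0.0069,0],0],[[0.0087,0.009,0],0],[[0.0112,0.011,0],0],[[0.0137,0.0128,0],0],[[0.0164,0.0145,0],0],[[0.0191,0.016,0],0],[[0.0219,0.0174,0],0],[[0.0248,0.0187,0],0],[[0.0262,0.0192,0],0],[[0.0262,0.0192,0],0]]}}

```text
time: 36.2
position: [0.5479, 0.1175, 0.1133]
tool_rot: [-3.075, -0.641, 0.004]
ft_force: [-7.1, -0.4, 7.5]
grip_width: 0.288
```

```bash
python3 est2.py; python3 - <<'E'
from fit import *
for n in("top","scene"):
    d=load(n);cv2.imwrite(f"pics/{n}5.png",d["pixels"])
    o=(-.0012,.0017) if n=="top" else(.0008,-.0003)
    e=.087*np.array([np.cos(.41),np.sin(.41)])
    x,f=fitpocket(d,(.583+o[0]+e[0],-.092+o[1]+e[1],.41));print(n,x.round(4),round(f,1),"expected",(.583+o[0]+e[0],-.092+o[1]+e[1]))
d=cv2.imread("pics/top5.png")[80:260,80:280];s=cv2.imread("pics/scene5.png")[120:270,250:410]
cv2.imwrite("pics/crop6.png",cv2.convertScaleAbs(np.hstack([cv2.resize(d,(400,400)),cv2.resize(s,(400,400))]),alpha=1.6))
E
```

```text
t 36.2 r 60.35 th 0.031 Fr 2.27 Ft -6.69 Fz 7.5 grip 0.2883139905291085
top [ 0.66   -0.0555  0.4167] 80.2 expected (np.float64(0.6615895115850446), np.float64(-0.055620988465355216))
scene [ 0.6591 -0.0537  0.4314] 225.4 expected (np.float64(0.6635895115850446), np.float64(-0.057620988465355204))
```

View pics/crop6.png

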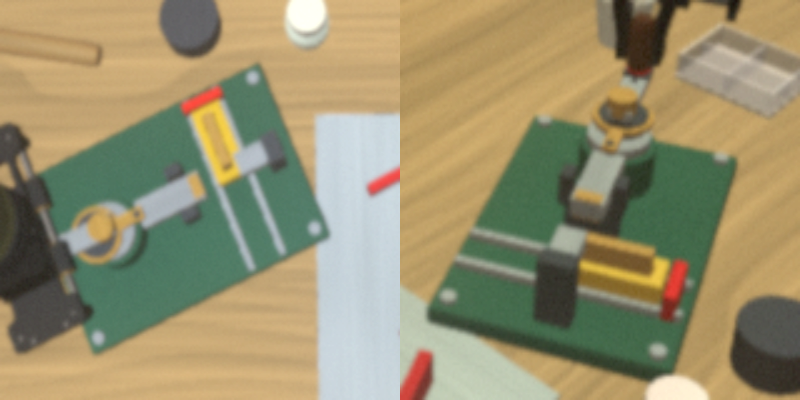

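The carriage is against the red stop with the bar in its pocket, and Ft of -6.7 N shows the crank is at its end stop. I'll ease off 1 mm, open the fingers and rise straight up.

>>> {"api": "carry_out", "payload": {"motion": [[[-0.0006,-0.0002,0],0],[[-0.0012,-0.0004,0],0],[[-0.0012,-0.0004,0],0]]}}

```text
time: 36.6
position: [0.5473, 0.1172, 0.1134]
tool_rot: [-3.075, -0.641, 0.001]
ft_force: [-3.9, 0.6, 3.9]
grip_width: 0.292
```

>>> {"api": "carry_out", "payload": {"motion": [[[0,0,0],0],[[0,0,0],0],[[0,0,0],0],[[0,0,0],0],[[0,0,0],0],[[0,0,0],0]], "grip": -0.2}}

```text
time: 37.2
position: [0.5478, 0.1171, 0.1134]
tool_rot: [3.075, 0.641, 0.001]
ft_force: [0.9, -0.1, 0.3]
grip_width: 0.595
```

>>> {"api": "carry_out", "payload": {"motion": [[[0,0,0.02],0],[[0,0,0.05],0],[[0,0,0.08],0],[[0,0,0.12],0],[[-0.02,0.03,0.12],0],[[-0.04,0.07,0.12],0],[[-0.06,0.11,0.12],0],[[-0.06,0.11,0.12],0],[[-0.06,0.11,0.12],0]]}}

```text
time: 38.1
position: [0.4871, 0.2282, 0.2334]
tool_rot: [3.074, 0.646, 0.001]
ft_force: [0.3, -1.1, -0.4]
grip_width: 0.602
```

```bash
python3 - <<'E'
from fit import *
for n in("top","scene"):
    d=load(n);cv2.imwrite(f"pics/{n}6.png",d["pixels"])
    q=(.660,-.0555) if n=="top" else (.6625,-.0565)
    x,f=fitbar(d,(*q,.412),z0=.032);print(n,x.round(4),round(f,1))
    if n=="top": print("knob",fitcyl(d,(.5425,.1172),.013,.103,.152))
d=cv2.imread("pics/top6.png")[80:260,80:280];s=cv2.imread("pics/scene6.png")[60:270,250:474]
cv2.imwrite("pics/crop7.png",cv2.convertScaleAbs(np.hstack([cv2.resize(d,(400,400)),cv2.resize(s,(400,400))]),alpha=1.6))
E
```

```text
top [ 0.6617 -0.0439  0.3691] 678.0
knob (array([0.54169707, 0.1174994 ]), np.float64(227.65488314673635))
scene [ 0.6663 -0.057   0.4047] 413.0
```

View pics/crop7.png

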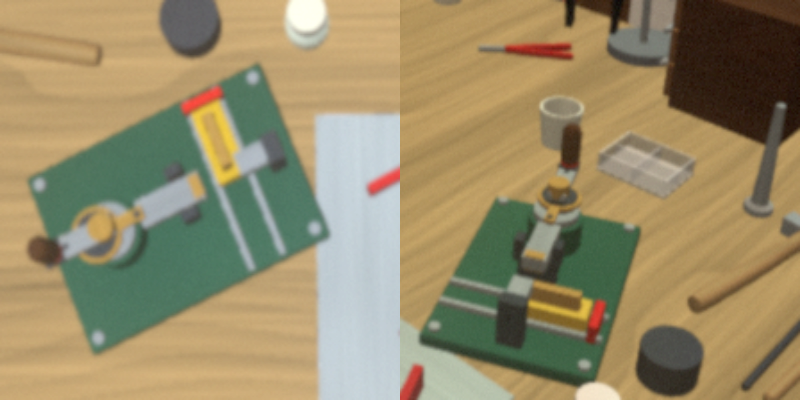

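The carriage is at the red stop, the bar sits in its pocket, the knob is free and back at its starting bearing, and the bystanders look untouched. I'm handing in.

```bash
python3 -c "
from bench import ticket;print(ticket.close_job())"
```

```text
the job is handed in; nothing more can be done
None
```

The job is done and handed in at about 38 s of the 72 s allowed. I set the brass bar in the carriage pocket and let go. I then cranked two full turns clockwise at about 0.67 rad/s, correcting the path from wrist-force readings, and let go of the knob.

**End position:** The pictures show the carriage against the red stop and the bar in its pocket. The knob is back within about 1 mm of where it started, two turns on. At the end the crank pushed back with about 7 N, as it should against the end stop. The gripper is clear, and no bystanders in the last pictures looked moved.

**Handle strain:** The largest in-out force on the handle that I read was about 6.5 N (0.54 mm), against the 8 N limit, near 3.2 rad in the first turn. Readings came only between moves, so peaks in between were not seen. After the path correction the readings stayed under 5 N.

**Checks that disagreed:** The two cameras differed by about 2.5 mm. I settled that by centring the bar with the jaws, which tied the cameras to the robot. The automatic position fits of the bar in the carriage were unreliable, because brass on yellow gives poor contrast. That the bar stayed seated rests on looking at the pictures and on the firm contact felt when I lowered it to about the seated height. My first guess of the crank radius, 56 mm, was also wrong; the force readings put it at about 60.3 mm.

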